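# Reload the condiment carousel in rack order

## Robot

A 6-joint arm with a two-finger parallel gripper is mounted at the origin on the work surface. World frame = base frame: x ahead of the robot, y to its left, z up, the work surface at z = 0. Lengths are in m, angles in degrees, forces in N, time in s.
With the tool pointing down it reaches from about 0.35 to 0.775 m from the base axis. Payload 5.5 kg.
Tool frame: the origin (TCP) lies at the very end of the fingers, on their centre line; the grasp point (between the pads) lies 19 mm behind it; z points along the fingers, y is the line along which they close (so a half turn about z gives the same grasp; the last joint's range is limited). The gripper opens to 85 mm and grips with 20 to 120 N. Pads are 22 mm wide; open, the fingers measure 114 mm over their backs; the gripper's body (76 mm by 85 mm) begins 54 mm behind the grasp point. The pads swing forward as they close: fully open they stand 13 mm farther back than shut.
Start: joints at [-73.831, 17.945, 2.641, 74.691, 0, 82.002], TCP at [0.235, -0.525, 0.231] pointing down, gripper open.
Joint ranges: [-158.12, 158.12], [-49.38, 96.58], [-58.88, 72.47], [-126.05, 133.96], [-84.25, 85.87], [-180, 180]. Speed limits (degrees/s): [147.25, 147.25, 180, 180, 180, 180].

## Interface

Orientations are given as [roll, pitch, yaw] about the fixed x, y, z axes, in that order (R = Rz(yaw) Ry(pitch) Rx(roll)).
In Python, from workcell import ctrl, viewer gives the robot as it stands.
- The arm moves only by the tool carry_out, never from a script. Its argument "rows" is text: rows parted by semicolons, each of 5 numbers parted by spaces: the opening, from 0 (shut) to 1 (fully open), then the shift along the tool's x, y, z in units of 100 mm (1.0 is 100 mm), then the turn about the tool's z in units of pi/4 rad (1.0 is pi/4 rad). In form: hand x y z twist; .... A call has 1 to 10 rows; each row is the pose to reach, as a shift and turn from the pose commanded when the call began, along the tool's axes at that moment; what a row does not reach only later rows make up. A row lasts 1/10 s, in which the tool goes at most 50 mm and 8.59 degrees, less where a joint would pass 70% of its speed; a pose out of reach is approached as far as the arm can. A call with a number of a shift or a turn outside -1 to 1 is refused whole. A call with a gripper value outside its range is refused whole. The fingers move at their own pace and stop on an object; "newtons" is the grip in N (left out, the last holds). Time passes only in rows, so rows that repeat a pose let the fingers close. It gives the time, the measured TCP pose, the force, the opening and the grip force at its end, in the units of the state.
- ctrl.observe(): the state, without advancing time (a new reading comes with each control period).
- viewer.grab_frame(name): name is "scene" or "side" or "wrist"; returns a dict with "pixels" (480x640x3 uint8, blue, green, red), "range_z" (480x640 float32, m along the optical axis (not along the pixel's ray), 0 where there is no reading), "fx", "fy", "cx", "cy" (pixels), "R" (3x3) and "t" (3): a world point X has camera coordinates R X + t; the wrist camera has in their place "mount" (4x4, takes a point from camera to tool coordinates, whose origin is the TCP and whose axes are the flange's). Camera axes: x right, y down, z forward; pixel columns grow to the right and rows downward; lengths in m; the calibration is good to about 2 mm. A picture is of the moment at which its call begins: read the wrist's pose just before it.
- ctrl.close_job(): hands the job in; it is judged then, once.
The state is a dict: "time_s": time; "joint_pos": joint angles; "joint_velocities": joint speeds; "tau": joint torques, N m; "ee_pos": TCP position; "ee_rot": TCP orientation; "ft_force": force on the tool from outside, world axes, zero at the start; "moment": the same for the moment, N m; "grip_width": finger opening in m; "grasp_force": force on a finger pad.
Only numpy, scipy, OpenCV 4.12 (cv2) and the standard library are available. Lean on these libraries where they do the work, as an engineer would, in place of code of your own. Each camera call takes 0.05 s, during which the arm holds its last target. There are 200 camera calls.

## Task

Move the ketchup, mustard, salt and pepper from the refill rack onto the condiment carousel in the same order: the piece that starts next to the rack's blue end stands on the pad at the carousel's blue mark, and the others follow clockwise (seen from above) in the order they stood in along the rack. Stand each upright in the middle of its pad. The carousel turns freely: do not let it turn from where it is.

Things in the scene. Friction and masses are not known exactly. Their poses are not given: they have to be found in the camera images.
- ketchup_center (a point): Loose red squeeze bottle, 94 mm tall, round body 48 mm across up to 66 mm, then a narrow red cone nozzle; point on its axis 47 mm above its foot. 0.12 to 0.25 kg. z is up.
- mustard_center (a point): Loose yellow squeeze bottle of the same shape and size as the ketchup (94 mm tall, 48 mm across up to 66 mm); point on its axis 47 mm above its foot. z is up.
- salt_center (a point): Loose white shaker with a small steel cap, 84 mm tall, round body 44 mm across up to 62 mm; point on its axis 42 mm above its foot. 0.12 to 0.25 kg. z is up.
- pepper_center (a point): Loose black shaker with a small steel cap, same shape and size as the salt (84 mm tall, 44 mm across up to 62 mm); point on its axis 42 mm above its foot. z is up.
- mat_ketchup: Fixed red rubber mat, 84 (x) x 74 (y) x 4 mm thick, under that piece's starting place in the rack; its origin is the centre of its underside, its axes are the rack's. It stays put and so records where the piece of the same colour started.
- mat_mustard: Fixed yellow rubber mat, 84 (x) x 74 (y) x 4 mm thick, under that piece's starting place in the rack; its origin is the centre of its underside, its axes are the rack's. It stays put and so records where the piece of the same colour started.
- mat_salt: Fixed white rubber mat, 84 (x) x 74 (y) x 4 mm thick, under that piece's starting place in the rack; its origin is the centre of its underside, its axes are the rack's. It stays put and so records where the piece of the same colour started.
- mat_pepper: Fixed black rubber mat, 84 (x) x 74 (y) x 4 mm thick, under that piece's starting place in the rack; its origin is the centre of its underside, its axes are the rack's. It stays put and so records where the piece of the same colour started.
- rack: Refill rack: fixed low steel tray, 100 mm wide (x) and 340 mm long (y), rims at most 16 mm high, with a blue block 22 mm high at its +y end. Origin at the centre of its underside on the table. Its four places lie at y = +120 (next to the blue end), +40, -40, -120 mm; each piece stands on its coloured mat, foot 10 mm above the table.
- carousel_mark (a point): Blue dot on the rim of the freely turning wooden disc (280 mm across), on its top face, 26 mm above the table. This frame turns with the disc: x outward from the disc's centre (at -128, 0), z up. Flat grey pads, 64 mm across, level with the disc, centres (mm, this frame): first (-38, 0), then clockwise (-128, -90), (-218, 0), (-128, 90). A 58 mm tall toothpick glass, 32 mm across, stands at the centre.
Mind the look-alikes: they are no part of the job. What is shaped like the part that bears mustard_center but turquoise is not meant. Of the things that look like the part that bears pepper_center, the smaller one is meant.

How it is judged:
By the outcome, as a careful person would: the job done as asked, in the order asked, and still so for the second after the job is handed in, with the robot touching nothing.
It also fails if it takes over 125 s, if anything falls off the work surface, if the arm or the gripper's body presses on something with over 40 N, if the wrist force passes 120 N, or if a joint passes its speed limit or range.

## Working session

There is one attempt and no reset: what is moved stays moved. The work goes in short steps, Python scripts to look and compute and a tool call to move; the robot and the scene stay as the last step left them, time stands still between calls to the robot, and variables do not carry over. Pictures are saved under pics/ and viewed, at most 14 in all, crops included, and the job is handed in when it is done.

Besides the shell and the picture viewer there is one more tool, called after "Emit:" by a JSON object that holds its "name" and its "arguments", one argument or row to a line. carry_out: Moves the arm, as the interface text tells. Its arguments: {"type":"object","properties":{"rows":{"type":"string"},"newtons":{"type":"number"}},"required":["rows"]}

```bash
mkdir -p pics; ls
python3 - <<'E'
from workcell import ctrl, viewer
import cv2,numpy as np,pickle
print(ctrl.observe())
F={}
for n in("scene","side"):
    f=viewer.grab_frame(n);F[n]=f;cv2.imwrite(f"pics/{n}0.png",f["pixels"])
    print(n,f["fx"],f["cx"],f["cy"],-f["R"].T@f["t"])
pickle.dump(F,open("f0.pkl","wb"))
E
```

```text
pics
{'time_s': 0.0, 'joint_pos': array([-7.38314466e+01,  1.79898900e+01,  2.57498924e+00,  7.46898766e+01,
        2.09605734e-03,  8.20030021e+01]), 'joint_velocities': array([-0.01243848, -0.11750887, -0.02651884,  0.09137091,  0.0444646 ,
       -0.00180979]), 'tau': array([-5.50811801e-04, -4.80625176e+01,  2.98536175e+01,  1.92212075e-02,
       -2.22635149e-04, -6.78161953e-06]), 'ee_pos': array([ 0.23525894, -0.52409891,  0.23040377]), 'ee_rot': array([-1.79896533e+02, -1.66524104e-02,  2.41655344e+01]), 'ft_force': array([ 0.00885671, -0.4530473 , -0.00830426]), 'moment': array([-0.01340635,  0.02407132, -0.07635601]), 'grasp_force': 0.0, 'grip_width': 0.08548371250447916}
scene 470.0339344383857 321.28323910123083 239.47665950962403 [ 0.87201953 -0.46681439  0.8139197 ]
side 591.1726317887867 319.6203648976182 229.01420705628098 [0.52084187 0.821397   1.00267864]
```

View pics/scene0.png

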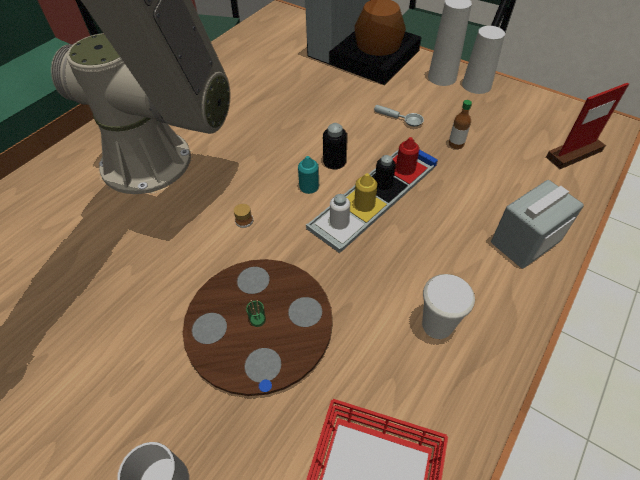

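View pics/side0.png

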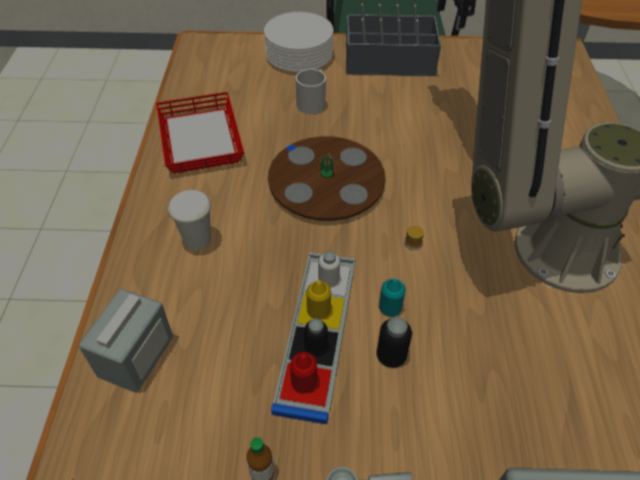

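The scene view shows the rack with white (340,212), yellow (366,192), black (386,172) and red (407,158) pieces, and the rack's blue end at (428,158). The carousel is at (258,325), with its blue dot at (265,386). 

Look-alikes:
- **Mustard:** the yellow bottle at (366,192) is the one I want; the turquoise bottle at (309,175) is not.
- **Pepper:** the small black shaker in the rack at (386,172) is the one I want; the larger black one at (335,147) is not.

The side view agrees: blue end at (300,412), then red, black, yellow, white. The blue dot is at (291,148).

```bash
cat > h.py <<'E'
import numpy as np,cv2
def cloud(f):
    v,u=np.mgrid[:480,:640]; z=f["range_z"].astype(float)
    c=np.stack([(u-f["cx"])/f["fx"]*z,(v-f["cy"])/f["fy"]*z,z],-1)
    P=(c-f["t"])@f["R"]; P[z==0]=np.nan; return P
def ray(f,u,v,h):
    d=f["R"].T@np.array([(u-f["cx"])/f["fx"],(v-f["cy"])/f["fy"],1]); o=-f["R"].T@f["t"]
    return o+d*(h-o[2])/d[2]
def big(m,roi):
    x0,y0,x1,y1=roi; k=np.zeros_like(m); k[y0:y1,x0:x1]=m[y0:y1,x0:x1]
    n,l,s,c=cv2.connectedComponentsWithStats(k.astype(np.uint8))
    i=1+np.argmax(s[1:,4]); return l==i,c[i]
def hsv(f): return np.moveaxis(cv2.cvtColor(f["pixels"],cv2.COLOR_BGR2HSV).astype(int),-1,0)
E
python3 - <<'E'
import pickle,numpy as np,cv2
from h import *
F=pickle.load(open("f0.pkl","rb"))
np.set_printoptions(precision=4,suppress=True)
roiD={"scene":(170,250,345,400),"side":(260,130,395,225)}
roiB={"scene":(400,140,450,180),"side":(260,395,340,425)}
pc={"scene":dict(salt=(340,212),mustard=(366,192),pepper=(386,172),ketchup=(407,158)),
    "side":dict(salt=(330,268),mustard=(319,299),pepper=(316,335),ketchup=(304,370))}
top=dict(salt=.094,mustard=.104,pepper=.094,ketchup=.104)
for n,f in F.items():
    P=cloud(f);H,S,V=hsv(f)
    blue=(H>105)&(H<130)&(S>150)&(V>80)
    m,c=big(blue,roiD[n]);print(n,"dot",c,ray(f,*c,.026),"depth",np.nanmean(P[m],0))
    m,c=big(blue,roiB[n]);q=P[m];q=q[q[:,2]>.017];print("rackblue",c,np.nanmean(q,0))
    x0,y0,x1,y1=roiD[n];roi=np.zeros((480,640),bool);roi[y0:y1,x0:x1]=1
    d=roi&(abs(P[...,2]-.026)<.007)
    hull=cv2.convexHull((P[d][:,:2]*1000).astype(np.float32));print("disc",cv2.minEnclosingCircle(hull),cv2.fitEllipse(hull))
    g=(d&(S<50)).astype(np.uint8);k,l,s,cc=cv2.connectedComponentsWithStats(g)
    for i in range(1,k):
        if s[i,4]>150: print(" pad",cc[i],ray(f,*cc[i],.026),s[i,4])
    for a,(u,v) in pc[n].items():
        w=np.zeros((480,640),bool);w[v-32:v+32,u-22:u+22]=1
        q=P[w]; r0=ray(f,u,v,.06)[:2]; q=q[np.linalg.norm(q[:,:2]-r0,axis=1)<.04]
        t=q[q[:,2]>top[a]-.012]; b=q[(q[:,2]>.03)&(q[:,2]<.065)]
        # axis from circle fit of side-surface points (known radius)
        from scipy.optimize import least_squares
        R=.024 if a in("mustard","ketchup") else .022
        s0=least_squares(lambda p:np.linalg.norm(b[:,:2]-p,axis=1)-R,t[:,:2].mean(0),loss="soft_l1",f_scale=.002)
        print(" ",a,"max z",q[:,2].max(),len(t),"tip",t[:,:2].mean(0),"fit",s0.x,len(b))
sc=F["scene"]["pixels"];cv2.imwrite("pics/crop.png",cv2.resize(sc[110:260,280:460],None,fx=4,fy=4,interpolation=2))
E
```

```text
scene dot [264.9    385.4833] [ 0.6188 -0.2876  0.026 ] depth [ 0.6192 -0.2877  0.0269]
rackblue [427.2308 156.4615] [0.5881 0.3842 0.0214]
disc ((528.150390625, -196.7677001953125), 140.89041137695312) ((528.7547607421875, -196.92970275878906), (278.2457275390625, 280.134033203125), 58.53341293334961)
 pad [252.7423 279.8439] [ 0.4647 -0.134   0.026 ] 679
 pad [304.8145 311.5972] [ 0.5921 -0.1337  0.026 ] 787
 pad [208.9334 327.9191] [ 0.4648 -0.2611  0.026 ] 841
 pad [262.4694 364.456 ] [ 0.5917 -0.2605  0.026 ] 965
  salt max z 0.09563008642506468 106 tip [0.5202 0.0944] fit [0.5179 0.099 ] 213
  mustard max z 0.10612347369056413 68 tip [0.5388 0.1708] fit [0.5365 0.1753] 228
  pepper max z 0.09464024322804857 91 tip [0.5417 0.2519] fit [0.5394 0.2569] 207
  ketchup max z 0.10699677258018563 63 tip [0.5601 0.3252] fit [0.5582 0.3299] 229
side dot [290.56 147.4 ] [ 0.6177 -0.2892  0.026 ] depth [ 0.6177 -0.2888  0.0264]
rackblue [299.2981 412.0108] [0.5624 0.3918 0.021 ]
disc ((525.9784545898438, -196.3214874267578), 143.1132049560547) ((527.2555541992188, -195.86634826660156), (277.8468933105469, 285.0736083984375), 176.0933074951172)
 pad [300.88   155.2714] [ 0.5907 -0.2612  0.026 ] 350
 pad [352.795  156.3878] [ 0.4636 -0.2614  0.026 ] 361
 pad [298.     192.4718] [ 0.5912 -0.1338  0.026 ] 426
 pad [353.2844 193.6353] [ 0.4637 -0.1343  0.026 ] 436
  salt max z 0.09778270802070456 126 tip [0.517  0.1028] fit [0.517  0.0986] 224
  mustard max z 0.10755048725515876 93 tip [0.5359 0.1792] fit [0.5358 0.1746] 242
  pepper max z 0.09508181610139914 160 tip [0.5383 0.2599] fit [0.5386 0.2563] 222
  ketchup max z 0.10639710647283407 113 tip [0.5577 0.3333] fit [0.5578 0.3294] 239
```

View pics/crop.png

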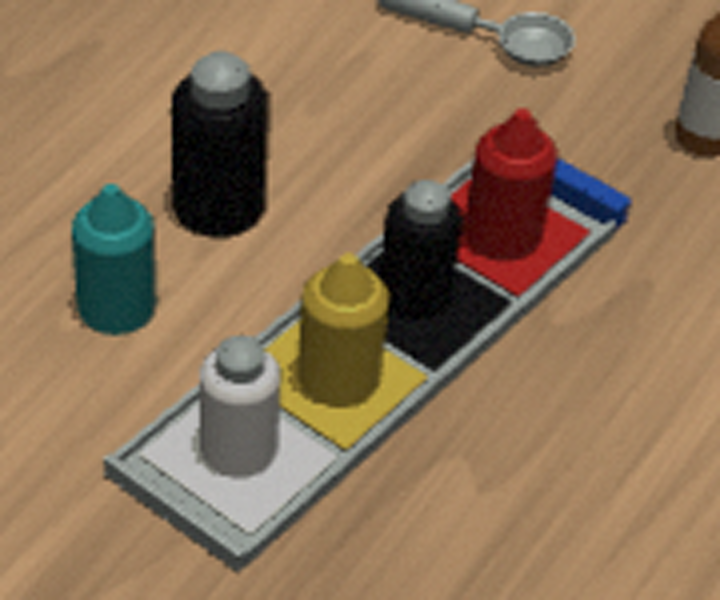

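Mapping: ketchup, pepper, mustard and salt go to pads P1 to P4. The crop confirms the small capped black shaker and the yellow bottle in the rack. The measured heights (about 0.104 and 0.094), pad radius (90 mm) and spacing all match the description.

```bash
cat > plan.py <<'E'
import numpy as np
def plan(p0,y0,p1,y1,n=None):
    """print tool-axis shifts (100 mm) and twist (45 deg) of each call; returns the resulting commanded pose"""
    p=np.array(p0,float);y=y0
    if n is None:
        n=1
        while True:
            a=[seg(p0,y0,p1,y1,n,i)[0] for i in range(n)]
            if np.abs(a).max()<=1: break
            n+=1
    for i in range(n):
        tgt=np.array(p0)+(np.array(p1)-p0)*(i+1)/n; ty=y0+(y1-y0)*(i+1)/n
        s,t=conv(p,y,tgt,ty); s=np.round(s,2); t=round(t,2)
        print(i,*s,t); p=p+back(s,y); y-=45*t
    print("end",np.round(p,4),round(y,2)); return p,y
def conv(p,y,q,yq):
    c,s=np.cos(np.radians(y)),np.sin(np.radians(y));d=(np.array(q)-p)*10
    return np.array([c*d[0]+s*d[1],s*d[0]-c*d[1],-d[2]]),-(yq-y)/45
def back(v,y):
    c,s=np.cos(np.radians(y)),np.sin(np.radians(y));return np.array([c*v[0]+s*v[1],s*v[0]-c*v[1],-v[2]])/10
def seg(p0,y0,p1,y1,n,i):
    f=lambda k:np.array(p0)+(np.array(p1)-p0)*k/n
    return conv(f(i),y0+(y1-y0)*i/n,f(i+1),y1)
E
python3 - <<'E'
from plan import *
from workcell import ctrl
p,y=plan([.235,-.525,.231],24.17,[.5175,.0988,.16],80)
import pickle,h
P=h.cloud(pickle.load(open("f0.pkl","rb"))["scene"])
q=P[np.hypot(P[...,0]-.528,P[...,1]+.1975)<.025];print("glass top",np.nanmax(q[:,2]))
E
```

```text
0 0.73 -0.65 0.1 -0.18
1 0.82 -0.54 0.1 -0.17
2 0.88 -0.42 0.1 -0.18
3 0.93 -0.3 0.11 -0.18
4 0.97 -0.16 0.1 -0.18
5 0.97 -0.02 0.1 -0.17
6 0.98 0.1 0.1 -0.18
end [0.5171 0.0992 0.16  ] 79.97
glass top 0.08652673905689766
```

Emit:
{"name": "carry_out", "arguments": {
  "rows": "1 0.36 -0.32 0.05 -0.09; 1 0.73 -0.65 0.1 -0.18; 1 0.73 -0.65 0.1 -0.18"
}}

```text
time_s: 0.4
ee_pos: [0.2761, -0.4292, 0.2199]
ee_rot: [-179.7, -0.1, 32.6]
ft_force: [0.3, -0.7, -0.1]
grip_width: 0.0851
grasp_force: 0.0
```

Emit:
{"name": "carry_out", "arguments": {
  "rows": "1 0.41 -0.27 0.05 -0.09; 1 0.82 -0.54 0.1 -0.17; 1 0.82 -0.54 0.1 -0.17"
}}

```text
time_s: 0.7
ee_pos: [0.3165, -0.341, 0.2105]
ee_rot: [-179.8, -0.1, 40.3]
ft_force: [0.7, -1.0, 0.3]
grip_width: 0.0854
grasp_force: 0.0
```

Emit:
{"name": "carry_out", "arguments": {
  "rows": "1 0.44 -0.21 0.05 -0.09; 1 0.88 -0.42 0.1 -0.18; 1 0.88 -0.42 0.1 -0.18"
}}

```text
time_s: 1.0
ee_pos: [0.3571, -0.2531, 0.2007]
ee_rot: [-179.9, -0.1, 48.4]
ft_force: [0.0, -0.4, 0.6]
grip_width: 0.0857
grasp_force: 0.0
```

Emit:
{"name": "carry_out", "arguments": {
  "rows": "1 0.46 -0.15 0.05 -0.09; 1 0.93 -0.3 0.11 -0.18; 1 0.93 -0.3 0.11 -0.18"
}}

```text
time_s: 1.3
ee_pos: [0.3973, -0.1644, 0.1897]
ee_rot: [-179.9, -0.1, 56.5]
ft_force: [1.2, -0.9, -0.1]
grip_width: 0.0852
grasp_force: 0.0
```

Emit:
{"name": "carry_out", "arguments": {
  "rows": "1 0.48 -0.08 0.05 -0.09; 1 0.97 -0.16 0.1 -0.18; 1 0.97 -0.16 0.1 -0.18"
}}

```text
time_s: 1.6
ee_pos: [0.4386, -0.0756, 0.1799]
ee_rot: [-180.0, -0.1, 64.6]
ft_force: [0.3, -0.8, 0.3]
grip_width: 0.0854
grasp_force: 0.0
```

Emit:
{"name": "carry_out", "arguments": {
  "rows": "1 0.48 -0.01 0.05 -0.09; 1 0.97 -0.02 0.1 -0.17; 1 0.97 -0.02 0.1 -0.17"
}}

```text
time_s: 1.9
ee_pos: [0.4795, 0.0118, 0.1698]
ee_rot: [180.0, -0.0, 72.1]
ft_force: [0.2, -0.2, 0.0]
grip_width: 0.0853
grasp_force: 0.0
```

Emit:
{"name": "carry_out", "arguments": {
  "rows": "1 0.5 0.05 0.05 -0.09; 1 0.98 0.1 0.1 -0.18; 1 0.98 0.1 0.1 -0.18; 1 0.98 0.1 0.1 -0.18; 1 0.98 0.1 0.1 -0.18"
}}

```text
time_s: 2.4
ee_pos: [0.5175, 0.0976, 0.1602]
ee_rot: [-180.0, 0.1, 79.8]
ft_force: [0.3, -0.1, 0.3]
grip_width: 0.0855
grasp_force: 0.0
```

Emit:
{"name": "carry_out", "arguments": {
  "rows": "1 0.01 0 0.3 0; 1 0.01 0 0.6 0; 1 0.01 0 0.8 0; 1 0.01 0 0.9 0; 1 0.01 0 0.9 0",
  "newtons": 35
}}

```text
time_s: 2.9
ee_pos: [0.5166, 0.099, 0.0694]
ee_rot: [-179.9, 0.0, 79.8]
ft_force: [-0.3, 0.8, 0.2]
grip_width: 0.0859
grasp_force: 0.0
```

Emit:
{"name": "carry_out", "arguments": {
  "rows": "1 0 0 0.2 0; 1 0 0 0.37 0; 1 0 0 0.37 0; 1 0 0 0.37 0; 0.6 0 0 0.37 0; 0.4 0 0 0.37 0; 0.2 0 0 0.37 0; 0.2 0 0 0.37 0; 0.2 0 0 0.37 0; 0.2 0 0 0.37 0"
}}

```text
time_s: 3.9
ee_pos: [0.5183, 0.1005, 0.0343]
ee_rot: [179.9, -0.0, 80.0]
ft_force: [-0.9, 0.2, 5.5]
grip_width: 0.0427
grasp_force: 35.9
```

Emit:
{"name": "carry_out", "arguments": {
  "rows": "0.2 0 0 0 0; 0.2 0 0 0 0; 0.2 0 0 -0.1 0; 0.2 0 0 -0.2 0; 0.2 0 0 -0.2 0"
}}

```text
time_s: 4.4
ee_pos: [0.519, 0.1006, 0.055]
ee_rot: [179.8, -0.0, 80.0]
ft_force: [0.8, -0.5, -2.1]
grip_width: 0.0431
grasp_force: 36.0
```

Run:
```python
from plan import *
p,y=plan([.5173,.1002,.053],80,[.5917,-.1337,.14],135)
```

```text
0 -0.72 0.38 -0.29 -0.41
1 -0.81 0.13 -0.29 -0.4
2 -0.81 -0.13 -0.29 -0.41
end [ 0.5914 -0.1338  0.14  ] 134.9
```

Emit:
{"name": "carry_out", "arguments": {
  "rows": "0.2 0 0 -0.2 0; 0.2 0 0 -0.45 0; 0.2 0 0 -0.7 0; 0.2 0 0 -0.87 0; 0.2 0 0 -0.87 0"
}}

```text
time_s: 4.9
ee_pos: [0.5196, 0.1006, 0.1428]
ee_rot: [179.7, -0.1, 80.0]
ft_force: [0.2, -0.6, -1.9]
grip_width: 0.0432
grasp_force: 36.1
```

Emit:
{"name": "carry_out", "arguments": {
  "rows": "0.2 -0.14 0.08 0 -0.1; 0.2 -0.36 0.19 0 -0.2; 0.2 -0.54 0.28 0 -0.3; 0.2 -0.72 0.38 0 -0.41"
}}

```text
time_s: 5.3
ee_pos: [0.5419, 0.0224, 0.1388]
ee_rot: [-179.9, -0.0, 98.6]
ft_force: [-0.4, 1.0, -2.4]
grip_width: 0.0431
grasp_force: 36.1
```

Emit:
{"name": "carry_out", "arguments": {
  "rows": "0.2 -0.2 0.03 0 -0.1; 0.2 -0.4 0.06 0 -0.2; 0.2 -0.6 0.1 0 -0.3; 0.2 -0.81 0.13 0 -0.4"
}}

```text
time_s: 5.7
ee_pos: [0.5668, -0.0558, 0.1387]
ee_rot: [-179.9, -0.1, 116.6]
ft_force: [0.0, -0.2, -1.8]
grip_width: 0.043
grasp_force: 36.1
```

Emit:
{"name": "carry_out", "arguments": {
  "rows": "0.2 -0.2 -0.03 0 -0.1; 0.2 -0.4 -0.06 0 -0.2; 0.2 -0.6 -0.1 0 -0.3; 0.2 -0.75 -0.12 0 -0.38; 0.2 -0.81 -0.13 0 -0.41; 0.2 -0.81 -0.13 0 -0.41; 0.2 -0.81 -0.13 0 -0.41; 0.2 -0.81 -0.13 0 -0.41"
}}

```text
time_s: 6.5
ee_pos: [0.5912, -0.1329, 0.1396]
ee_rot: [-180.0, -0.1, 134.9]
ft_force: [0.8, 0.5, -2.1]
grip_width: 0.0429
grasp_force: 36.1
```

```bash
cat > look.py <<'E'
import sys,cv2,numpy as np
from h import *
from workcell import ctrl,viewer
from scipy.optimize import least_squares
np.set_printoptions(precision=4,suppress=True)
def obj(f,c,R,z0,z1):
    P=cloud(f);q=P[np.hypot(P[...,0]-c[0],P[...,1]-c[1])<.035];b=q[(q[:,2]>z0)&(q[:,2]<z1)]
    s=least_squares(lambda p:np.linalg.norm(b[:,:2]-p,axis=1)-R,c,loss="soft_l1",f_scale=.002);return s.x,len(b)
def dot(f):
    H,S,V=hsv(f);P=cloud(f);blue=(H>105)&(H<130)&(S>150)&(V>80)&(np.hypot(P[...,0]-.528,P[...,1]+.1975)<.16)
    return np.nanmean(P[blue],0),blue.sum()
E
python3 - <<'E'
from look import *
s=ctrl.observe();print(s["ee_pos"],s["ee_rot"],s["time_s"])
for n in("scene","side"):
    f=viewer.grab_frame(n);print(n,obj(f,s["ee_pos"][:2],.022,.12,.135),dot(f))
    cv2.imwrite(f"pics/{n}1.png",f["pixels"])
E
```

```text
[ 0.5912 -0.1329  0.1396] [-179.9725   -0.0636  134.8711] 6.5
scene (array([ 0.5931, -0.1341]), 110) (array([ 0.6191, -0.2878,  0.0269]), np.int64(120))
side (array([ 0.5927, -0.1346]), 104) (array([nan, nan, nan]), np.int64(0))look.py:11: RuntimeWarning: Mean of empty slice
  return np.nanmean(P[blue],0),blue.sum()
```

View pics/scene1.png

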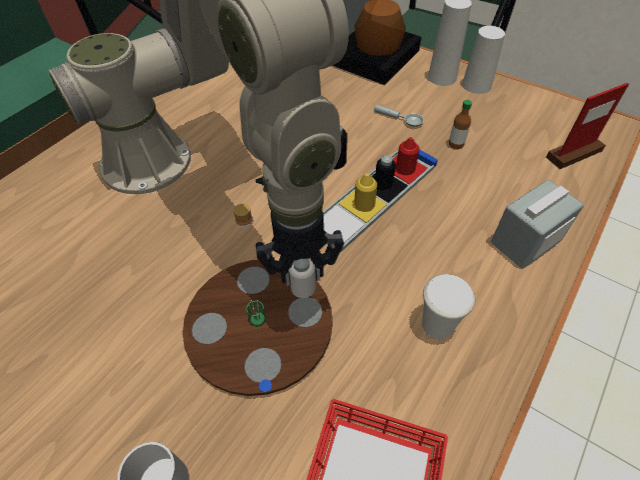

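Emit:
{"name": "carry_out", "arguments": {
  "rows": "0.2 0 0 0.2 0; 0.2 0 0 0.45 0; 0.2 0 0 0.65 0; 0.2 0 0 0.78 0; 0.2 0 0 0.84 0; 0.2 0 0 0.87 0; 0.2 0 0 0.87 0; 0.2 0 0 0.87 0"
}}

```text
time_s: 7.4
ee_pos: [0.5924, -0.1338, 0.0543]
ee_rot: [180.0, 0.1, 134.9]
ft_force: [-0.2, -0.3, -1.6]
grip_width: 0.0428
grasp_force: 36.1
```

Emit:
{"name": "carry_out", "arguments": {
  "rows": "0.2 0 0 0.01 0; 0.2 0 0 0.02 0; 0.2 0 0 0.025 0; 0.2 0 0 0.03 0; 0.2 0 0 0.035 0; 0.2 0 0 0.035 0; 0.2 0 0 0.035 0"
}}

```text
time_s: 8.1
ee_pos: [0.592, -0.1339, 0.0503]
ee_rot: [180.0, 0.1, 134.9]
ft_force: [-1.6, -1.3, 2.9]
grip_width: 0.0429
grasp_force: 36.4
```

Emit:
{"name": "carry_out", "arguments": {
  "rows": "0.5 0 0 0 0; 0.55 0 0 0 0; 0.6 0 0 0 0; 0.7 0 0 0 0; 0.8 0 0 0 0; 0.8 0 0 0 0; 0.8 0 0 0 0"
}}

```text
time_s: 8.8
ee_pos: [0.5917, -0.1335, 0.0497]
ee_rot: [-180.0, -0.0, 134.9]
ft_force: [-0.3, 0.8, -0.1]
grip_width: 0.0681
grasp_force: 0.0
```

Emit:
{"name": "carry_out", "arguments": {
  "rows": "0.8 0 0 -0.1 0; 0.8 0 0 -0.3 0; 0.8 0 0 -0.7 0; 0.8 0 0 -1 0; 0.8 0 0 -1 0"
}}

```text
time_s: 9.3
ee_pos: [0.5948, -0.1347, 0.1559]
ee_rot: [179.8, 0.5, 134.9]
ft_force: [0.8, -0.6, 1.0]
grip_width: 0.0685
grasp_force: 0.0
```

Run:
```python
from look import *
from plan import *
for n in("scene","side"):
    f=viewer.grab_frame(n);print(n,obj(f,[.5917,-.1337],.022,.046,.08),dot(f))
s=ctrl.observe();print(s["ee_pos"])
plan([.5914,-.1338,.1495],134.9,[.536,.1748,.155],80)
```

```text
scene (array([ 0.5942, -0.135 ]), 214) (array([ 0.6187, -0.2879,  0.027 ]), np.int64(116))
side (array([ 0.5935, -0.1358]), 211) (array([ 0.6173, -0.2891,  0.0265]), np.int64(29))
[ 0.5925 -0.1338  0.1514]
0 0.64 0.45 -0.01 0.3
1 0.73 0.28 -0.02 0.31
2 0.78 0.1 -0.01 0.31
3 0.78 -0.09 -0.02 0.3
end [0.5364 0.1749 0.1555] 80.0
```

Emit:
{"name": "carry_out", "arguments": {
  "rows": "0.8 0.2 0.15 0 0.1; 0.8 0.42 0.3 0 0.2; 0.8 0.64 0.45 0 0.3"
}}

```text
time_s: 9.7
ee_pos: [0.5772, -0.0557, 0.1483]
ee_rot: [-179.9, -0.1, 121.1]
ft_force: [0.5, -0.1, -0.1]
grip_width: 0.0682
grasp_force: 0.0
```

Emit:
{"name": "carry_out", "arguments": {
  "rows": "1 0.36 0.14 -0.01 0.15; 1 0.73 0.28 -0.02 0.31; 1 0.73 0.28 -0.02 0.31"
}}

```text
time_s: 10.0
ee_pos: [0.5619, 0.0245, 0.1506]
ee_rot: [-179.8, -0.2, 107.6]
ft_force: [-0.6, -0.9, 0.4]
grip_width: 0.0851
grasp_force: 0.0
```

Emit:
{"name": "carry_out", "arguments": {
  "rows": "1 0.39 0.05 -0.01 0.15; 1 0.78 0.1 -0.02 0.31; 1 0.78 0.1 -0.02 0.31"
}}

```text
time_s: 10.3
ee_pos: [0.5488, 0.1011, 0.1528]
ee_rot: [-179.9, -0.1, 93.6]
ft_force: [0.6, -0.5, 0.2]
grip_width: 0.0854
grasp_force: 0.0
```

Emit:
{"name": "carry_out", "arguments": {
  "rows": "1 0.39 -0.05 -0.01 0.15; 1 0.65 -0.08 -0.01 0.25; 1 0.78 -0.09 -0.01 0.3; 1 0.78 -0.09 -0.01 0.3; 1 0.78 -0.09 -0.01 0.3; 1 0.78 -0.09 -0.01 0.3; 1 0.78 -0.09 -0.01 0.3"
}}

```text
time_s: 11.0
ee_pos: [0.5371, 0.174, 0.1546]
ee_rot: [-180.0, 0.0, 79.9]
ft_force: [0.3, -0.8, -1.0]
grip_width: 0.0853
grasp_force: 0.0
```

Emit:
{"name": "carry_out", "arguments": {
  "rows": "1 0 0 0.3 0; 1 0 0 0.6 0; 1 0 0 0.75 0; 1 0 0 0.8 0; 1 0 0 0.8 0"
}}

```text
time_s: 11.5
ee_pos: [0.5366, 0.1746, 0.0743]
ee_rot: [-179.9, 0.0, 79.9]
ft_force: [0.3, 0.0, 0.7]
grip_width: 0.0855
grasp_force: 0.0
```

Emit:
{"name": "carry_out", "arguments": {
  "rows": "1 0 0 0.2 0; 1 0 0 0.35 0; 1 0 0 0.39 0; 1 0 0 0.39 0; 0.7 0 0 0.39 0; 0.5 0 0 0.39 0; 0.25 0 0 0.39 0; 0.25 0 0 0.39 0; 0.25 0 0 0.39 0; 0.25 0 0 0.39 0"
}}

```text
time_s: 12.5
ee_pos: [0.5375, 0.1754, 0.037]
ee_rot: [179.9, -0.0, 80.0]
ft_force: [-1.9, -0.1, 6.3]
grip_width: 0.0473
grasp_force: 36.2
```

Emit:
{"name": "carry_out", "arguments": {
  "rows": "0.25 0 0 0 0; 0.25 0 0 0 0; 0.25 0 0 -0.1 0; 0.25 0 0 -0.3 0; 0.25 0 0 -0.55 0; 0.25 0 0 -0.8 0; 0.25 0 0 -1 0; 0.25 0 0 -1 0"
}}

```text
time_s: 13.3
ee_pos: [0.5389, 0.1756, 0.1392]
ee_rot: [179.7, -0.1, 80.0]
ft_force: [0.1, 0.7, -1.7]
grip_width: 0.0472
grasp_force: 36.3
```

Run:
```python
from look import *
from plan import *
s=ctrl.observe();print(s["ee_pos"],s["ee_rot"])
plan([.5364,.1749,.1355],80,[.4642,-.1341,.15],45)
```

```text
[0.5389 0.1756 0.1392] [179.6818  -0.1089  79.9729]
0 -0.79 -0.04 -0.04 0.19
1 -0.79 0.07 -0.03 0.2
2 -0.77 0.2 -0.04 0.19
3 -0.73 0.31 -0.03 0.2
end [ 0.4644 -0.1341  0.1495] 44.9
```

Emit:
{"name": "carry_out", "arguments": {
  "rows": "0.25 -0.15 0 -0.01 0.05; 0.25 -0.35 -0.02 -0.02 0.1; 0.25 -0.57 -0.03 -0.03 0.15; 0.25 -0.79 -0.04 -0.04 0.19"
}}

```text
time_s: 13.7
ee_pos: [0.5174, 0.0967, 0.1381]
ee_rot: [-179.8, 0.1, 71.3]
ft_force: [0.0, -0.7, -1.5]
grip_width: 0.0473
grasp_force: 36.3
```

Emit:
{"name": "carry_out", "arguments": {
  "rows": "0.25 -0.2 0.02 -0.01 0.05; 0.25 -0.4 0.04 -0.02 0.1; 0.25 -0.6 0.06 -0.03 0.15; 0.25 -0.79 0.07 -0.03 0.2"
}}

```text
time_s: 14.1
ee_pos: [0.499, 0.0195, 0.1413]
ee_rot: [-179.9, 0.1, 62.2]
ft_force: [1.6, -1.3, -1.8]
grip_width: 0.0472
grasp_force: 36.3
```

Emit:
{"name": "carry_out", "arguments": {
  "rows": "0.25 -0.2 0.05 -0.01 0.05; 0.25 -0.4 0.1 -0.02 0.1; 0.25 -0.6 0.15 -0.03 0.15; 0.25 -0.77 0.2 -0.04 0.19"
}}

```text
time_s: 14.5
ee_pos: [0.4807, -0.0577, 0.1452]
ee_rot: [-179.8, 0.1, 53.7]
ft_force: [0.9, 0.3, -1.7]
grip_width: 0.0476
grasp_force: 36.3
```

Emit:
{"name": "carry_out", "arguments": {
  "rows": "0.25 -0.2 0.08 -0.01 0.05; 0.25 -0.4 0.17 -0.02 0.1; 0.25 -0.57 0.24 -0.03 0.15; 0.25 -0.68 0.29 -0.03 0.18; 0.25 -0.73 0.31 -0.03 0.2; 0.25 -0.73 0.31 -0.03 0.2; 0.25 -0.73 0.31 -0.03 0.2; 0.25 -0.73 0.31 -0.03 0.2"
}}

```text
time_s: 15.3
ee_pos: [0.4647, -0.1331, 0.1497]
ee_rot: [-180.0, -0.0, 44.9]
ft_force: [0.5, -0.4, -0.9]
grip_width: 0.0471
grasp_force: 36.3
```

Run:
```python
from look import *
s=ctrl.observe();print(s["ee_pos"],s["ee_rot"])
for n in("scene","side"):
    f=viewer.grab_frame(n);print(n,obj(f,s["ee_pos"][:2],.024,.13,.145),dot(f))
```

```text
[ 0.4647 -0.1331  0.1497] [-179.9808   -0.0012   44.9309]
scene (array([ 0.4653, -0.1335]), 124) (array([ 0.6186, -0.2879,  0.0269]), np.int64(117))
side (array([ 0.4645, -0.134 ]), 110) (array([ 0.617 , -0.2889,  0.0266]), np.int64(28))
```

Emit:
{"name": "carry_out", "arguments": {
  "rows": "0.25 0 0 0.2 0; 0.25 0 0 0.45 0; 0.25 0 0 0.7 0; 0.25 0 0 0.85 0; 0.25 0 0 0.92 0; 0.25 0 0 0.94 0; 0.25 0 0 0.94 0; 0.25 0 0 0.95 0; 0.25 0 0 0.95 0"
}}

```text
time_s: 16.3
ee_pos: [0.4653, -0.1341, 0.0555]
ee_rot: [179.9, -0.0, 44.9]
ft_force: [-0.2, -0.4, -1.0]
grip_width: 0.0474
grasp_force: 36.3
```

Emit:
{"name": "carry_out", "arguments": {
  "rows": "0.25 0 0 0.01 0; 0.25 0 0 0.015 0; 0.25 0 0 0.02 0; 0.25 0 0 0.025 0; 0.25 0 0 0.025 0; 0.25 0 0 0.025 0"
}}

```text
time_s: 16.9
ee_pos: [0.4648, -0.1338, 0.0529]
ee_rot: [180.0, -0.0, 44.9]
ft_force: [-1.9, 1.0, 5.8]
grip_width: 0.0474
grasp_force: 36.8
```

Contact is light, so I'll release.

Emit:
{"name": "carry_out", "arguments": {
  "rows": "0.55 0 0 0 0; 0.6 0 0 0 0; 0.65 0 0 0 0; 0.75 0 0 0 0; 0.85 0 0 0 0; 0.85 0 0 0 0; 0.85 0 0 0 0"
}}

```text
time_s: 17.6
ee_pos: [0.4647, -0.1338, 0.0523]
ee_rot: [180.0, 0.0, 44.9]
ft_force: [0.1, 0.4, -1.0]
grip_width: 0.0722
grasp_force: 0.0
```

Emit:
{"name": "carry_out", "arguments": {
  "rows": "0.85 0 0 -0.1 0; 0.85 0 0 -0.3 0; 0.85 0 0 -0.6 0; 0.85 0 0 -0.9 0; 0.85 0 0 -1 0; 0.85 0 0 -1 0"
}}

```text
time_s: 18.2
ee_pos: [0.466, -0.1344, 0.1543]
ee_rot: [179.8, -0.1, 44.9]
ft_force: [0.2, -0.8, -0.3]
grip_width: 0.0723
grasp_force: 0.0
```

Run:
```python
from look import *
from plan import *
for n in("scene","side"):
    f=viewer.grab_frame(n);print(n,obj(f,[.4642,-.1341],.024,.046,.08),dot(f))
s=ctrl.observe();print(s["ee_pos"])
plan([.4644,-.1341,.152],44.9,[.539,.2565,.152],80)
```

```text
scene (array([ 0.4656, -0.1342]), 245) (array([ 0.6186, -0.288 ,  0.0268]), np.int64(118))
side (array([ 0.4649, -0.1347]), 227) (array([ 0.617 , -0.2888,  0.0267]), np.int64(28))
[ 0.4643 -0.1336  0.1517]
0 0.82 -0.56 -0.0 -0.19
1 0.9 -0.43 -0.0 -0.2
2 0.95 -0.29 -0.0 -0.19
3 0.98 -0.14 -0.0 -0.2
end [0.5389 0.2562 0.152 ] 80.0
```

Emit:
{"name": "carry_out", "arguments": {
  "rows": "1 0.27 -0.19 0 -0.06; 1 0.55 -0.37 0 -0.13; 1 0.82 -0.56 0 -0.19"
}}

```text
time_s: 18.6
ee_pos: [0.4823, -0.0352, 0.1504]
ee_rot: [-179.8, 0.1, 53.5]
ft_force: [-0.4, -0.5, -0.9]
grip_width: 0.0857
grasp_force: 0.0
```

Emit:
{"name": "carry_out", "arguments": {
  "rows": "1 0.45 -0.21 0 -0.1; 1 0.9 -0.43 0 -0.2; 1 0.9 -0.43 0 -0.2"
}}

```text
time_s: 18.9
ee_pos: [0.5016, 0.0668, 0.1504]
ee_rot: [-179.8, -0.0, 62.9]
ft_force: [-0.1, -0.8, -0.4]
grip_width: 0.0856
grasp_force: 0.0
```

Emit:
{"name": "carry_out", "arguments": {
  "rows": "1 0.47 -0.15 0 -0.1; 1 0.95 -0.29 0 -0.19; 1 0.95 -0.29 0 -0.19"
}}

```text
time_s: 19.2
ee_pos: [0.5205, 0.1632, 0.1505]
ee_rot: [-179.9, -0.0, 71.3]
ft_force: [-0.1, -0.8, -0.2]
grip_width: 0.0854
grasp_force: 0.0
```

Emit:
{"name": "carry_out", "arguments": {
  "rows": "1 0.45 -0.06 0 -0.1; 1 0.8 -0.11 0 -0.16; 1 0.98 -0.14 0 -0.2; 1 0.98 -0.14 0 -0.2; 1 0.98 -0.14 0 -0.2; 1 0.98 -0.14 0 -0.2; 1 0.98 -0.14 0 -0.2"
}}

```text
time_s: 19.9
ee_pos: [0.5393, 0.255, 0.1522]
ee_rot: [-180.0, 0.0, 79.8]
ft_force: [0.7, -0.1, -0.5]
grip_width: 0.0852
grasp_force: 0.0
```

Emit:
{"name": "carry_out", "arguments": {
  "rows": "1 0 0 0.3 0; 1 0 0 0.6 0; 1 0 0 0.75 0; 1 0 0 0.8 0; 1 0 0 0.8 0"
}}

```text
time_s: 20.4
ee_pos: [0.5391, 0.2557, 0.0719]
ee_rot: [-179.9, 0.0, 79.9]
ft_force: [0.0, 0.4, -0.1]
grip_width: 0.0855
grasp_force: 0.0
```

Emit:
{"name": "carry_out", "arguments": {
  "rows": "1 0 0 0.2 0; 1 0 0 0.35 0; 1 0 0 0.39 0; 1 0 0 0.39 0; 0.7 0 0 0.39 0; 0.5 0 0 0.39 0; 0.2 0 0 0.39 0; 0.2 0 0 0.39 0; 0.2 0 0 0.39 0; 0.2 0 0 0.39 0"
}}

```text
time_s: 21.4
ee_pos: [0.5399, 0.2568, 0.0344]
ee_rot: [179.9, -0.0, 80.0]
ft_force: [-0.6, -0.6, 6.3]
grip_width: 0.0432
grasp_force: 36.3
```

Emit:
{"name": "carry_out", "arguments": {
  "rows": "0.2 0 0 0 0; 0.2 0 0 0 0; 0.2 0 0 -0.1 0; 0.2 0 0 -0.3 0; 0.2 0 0 -0.55 0; 0.2 0 0 -0.8 0; 0.2 0 0 -1 0; 0.2 0 0 -1 0"
}}

```text
time_s: 22.2
ee_pos: [0.5413, 0.2571, 0.1366]
ee_rot: [179.7, -0.1, 80.0]
ft_force: [0.9, 0.2, -1.8]
grip_width: 0.0433
grasp_force: 36.1
```

Run:
```python
from plan import *
plan([.5389,.2562,.133],80,[.4642,-.2612,.185],135)
```

```text
0 -0.87 0.03 -0.09 -0.2
1 -0.86 -0.11 -0.08 -0.21
2 -0.84 -0.25 -0.09 -0.2
3 -0.78 -0.38 -0.09 -0.2
4 -0.72 -0.5 -0.08 -0.21
5 -0.63 -0.6 -0.09 -0.2
end [ 0.4646 -0.2613  0.185 ] 134.9
```

Emit:
{"name": "carry_out", "arguments": {
  "rows": "0.2 -0.15 0 -0.02 -0.03; 0.2 -0.38 0.01 -0.04 -0.08; 0.2 -0.62 0.02 -0.07 -0.14; 0.2 -0.87 0.03 -0.09 -0.2"
}}

```text
time_s: 22.6
ee_pos: [0.5262, 0.1695, 0.1409]
ee_rot: [-179.9, 0.0, 89.1]
ft_force: [0.7, -0.1, -1.9]
grip_width: 0.0431
grasp_force: 36.0
```

Emit:
{"name": "carry_out", "arguments": {
  "rows": "0.2 -0.29 -0.04 -0.03 -0.07; 0.2 -0.58 -0.07 -0.06 -0.14; 0.2 -0.86 -0.11 -0.09 -0.21"
}}

```text
time_s: 22.9
ee_pos: [0.5136, 0.0834, 0.15]
ee_rot: [-179.9, -0.0, 98.6]
ft_force: [-0.3, -0.1, -1.2]
grip_width: 0.0431
grasp_force: 36.0
```

Emit:
{"name": "carry_out", "arguments": {
  "rows": "0.2 -0.28 -0.08 -0.06 -0.07; 0.2 -0.56 -0.17 -0.12 -0.14; 0.2 -0.84 -0.25 -0.17 -0.2"
}}

```text
time_s: 23.2
ee_pos: [0.5011, -0.0032, 0.1672]
ee_rot: [-179.9, -0.0, 107.5]
ft_force: [0.2, -0.3, -2.2]
grip_width: 0.0431
grasp_force: 36.0
```

Emit:
{"name": "carry_out", "arguments": {
  "rows": "0.2 -0.26 -0.13 -0.06 -0.07; 0.2 -0.52 -0.25 -0.12 -0.14; 0.2 -0.78 -0.38 -0.17 -0.2"
}}

```text
time_s: 23.5
ee_pos: [0.4884, -0.089, 0.1843]
ee_rot: [-179.9, -0.1, 116.5]
ft_force: [0.2, -0.5, -1.5]
grip_width: 0.043
grasp_force: 36.0
```

Emit:
{"name": "carry_out", "arguments": {
  "rows": "0.2 -0.24 -0.17 0 -0.07; 0.2 -0.48 -0.34 0 -0.14; 0.2 -0.72 -0.5 0 -0.21"
}}

```text
time_s: 23.8
ee_pos: [0.4755, -0.1756, 0.184]
ee_rot: [-179.9, -0.1, 126.0]
ft_force: [0.2, 0.1, -2.4]
grip_width: 0.0431
grasp_force: 36.0
```

Emit:
{"name": "carry_out", "arguments": {
  "rows": "0.2 -0.2 -0.2 0 -0.06; 0.2 -0.4 -0.39 0 -0.12; 0.2 -0.56 -0.53 0 -0.17; 0.2 -0.63 -0.6 0 -0.2; 0.2 -0.63 -0.6 0 -0.2; 0.2 -0.63 -0.6 0 -0.2; 0.2 -0.63 -0.6 0 -0.2; 0.2 -0.63 -0.6 0 -0.2"
}}

```text
time_s: 24.6
ee_pos: [0.4649, -0.2601, 0.1852]
ee_rot: [-180.0, -0.0, 134.9]
ft_force: [-0.1, 0.6, -2.1]
grip_width: 0.0428
grasp_force: 36.0
```

Run:
```python
from look import *
s=ctrl.observe();print(s["ee_pos"],s["ee_rot"])
z=s["ee_pos"][2]
for n in("scene","side"):
    f=viewer.grab_frame(n);print(n,obj(f,s["ee_pos"][:2],.022,z-.02,z-.004),dot(f))
```

```text
[ 0.4649 -0.2601  0.1852] [-179.9989   -0.0202  134.9169]
scene (array([ 0.4659, -0.2603]), 149) (array([ 0.6184, -0.2879,  0.0266]), np.int64(119))
side (array([ 0.4652, -0.2609]), 108) (array([ 0.617 , -0.2886,  0.0269]), np.int64(28))
```

Emit:
{"name": "carry_out", "arguments": {
  "rows": "0.2 0 0 0.15 0; 0.2 0 0 0.4 0; 0.2 0 0 0.7 0"
}}

```text
time_s: 25.0
ee_pos: [0.466, -0.2613, 0.1159]
ee_rot: [180.0, 0.2, 134.9]
ft_force: [0.8, 0.0, -2.2]
grip_width: 0.0429
grasp_force: 36.1
```

Emit:
{"name": "carry_out", "arguments": {
  "rows": "0.2 0 0 0.25 0; 0.2 0 0 0.45 0; 0.2 0 0 0.57 0; 0.2 0 0 0.62 0; 0.2 0 0 0.63 0; 0.2 0 0 0.63 0; 0.2 0 0 0.64 0; 0.2 0 0 0.645 0; 0.2 0 0 0.65 0; 0.2 0 0 0.65 0"
}}

```text
time_s: 26.0
ee_pos: [0.4649, -0.261, 0.0505]
ee_rot: [180.0, 0.0, 134.9]
ft_force: [-0.2, 0.3, -2.1]
grip_width: 0.043
grasp_force: 36.0
```

Emit:
{"name": "carry_out", "arguments": {
  "rows": "0.2 0 0 0.005 0; 0.2 0 0 0.005 0; 0.2 0 0 0.005 0"
}}

```text
time_s: 26.3
ee_pos: [0.4653, -0.2614, 0.0504]
ee_rot: [-180.0, 0.1, 134.9]
ft_force: [-1.0, -0.5, 3.1]
grip_width: 0.0429
grasp_force: 36.5
```

Emit:
{"name": "carry_out", "arguments": {
  "rows": "0.5 0 0 0 0; 0.55 0 0 0 0; 0.6 0 0 0 0; 0.7 0 0 0 0; 0.8 0 0 0 0; 0.8 0 0 0 0; 0.8 0 0 0 0"
}}

```text
time_s: 27.0
ee_pos: [0.4648, -0.261, 0.0497]
ee_rot: [-180.0, -0.0, 134.9]
ft_force: [0.0, -0.3, 1.3]
grip_width: 0.0685
grasp_force: 0.0
```

Emit:
{"name": "carry_out", "arguments": {
  "rows": "0.8 0 0 -0.1 0; 0.8 0 0 -0.3 0; 0.8 0 0 -0.6 0; 0.8 0 0 -0.9 0; 0.8 0 0 -1 0; 0.8 0 0 -1 0"
}}

```text
time_s: 27.6
ee_pos: [0.466, -0.2618, 0.152]
ee_rot: [180.0, 0.2, 134.9]
ft_force: [0.3, 0.4, -0.5]
grip_width: 0.0682
grasp_force: 0.0
```

Emit:
{"name": "carry_out", "arguments": {
  "rows": "0.8 0 0 -0.35 0; 0.8 0 0 -0.35 0; 0.8 0 0 -0.35 0"
}}

```text
time_s: 27.9
ee_pos: [0.4648, -0.2609, 0.1842]
ee_rot: [-180.0, -0.0, 134.9]
ft_force: [-0.9, -0.1, -0.3]
grip_width: 0.0684
grasp_force: 0.0
```

Run:
```python
from look import *
from plan import *
for n in("scene","side"):
    f=viewer.grab_frame(n);print(n,obj(f,[.4642,-.2612],.022,.046,.08),dot(f),obj(f,[.4642,-.1341],.024,.046,.08)[0],obj(f,[.558,.3297],.024,.03,.065)[0])
s=ctrl.observe();print(s["ee_pos"])
plan([.4646,-.2613,.1845],134.9,[.558,.3292,.155],80)
```

```text
scene (array([ 0.4663, -0.2617]), 240) (array([ 0.6192, -0.2877,  0.0269]), np.int64(119)) [ 0.4653 -0.1346] [0.5583 0.33  ]
side (array([ 0.4658, -0.262 ]), 195) (array([ 0.6173, -0.2874,  0.0272]), np.int64(25)) [ 0.4646 -0.135 ] [0.5577 0.3293]
[ 0.4641 -0.2604  0.1832]
0 0.59 0.8 0.05 0.2
1 0.7 0.71 0.05 0.21
2 0.82 0.58 0.05 0.2
3 0.89 0.44 0.05 0.2
4 0.95 0.3 0.05 0.21
5 0.98 0.14 0.04 0.2
end [0.5582 0.3288 0.1555] 80.0
```

Emit:
{"name": "carry_out", "arguments": {
  "rows": "1 0.2 0.27 0 0.07; 1 0.4 0.53 0 0.14; 1 0.59 0.8 0 0.2"
}}

```text
time_s: 28.3
ee_pos: [0.4789, -0.1614, 0.183]
ee_rot: [-179.9, -0.2, 125.7]
ft_force: [0.2, -0.5, -0.2]
grip_width: 0.0854
grasp_force: 0.0
```

Emit:
{"name": "carry_out", "arguments": {
  "rows": "1 0.23 0.24 0 0.07; 1 0.47 0.47 0 0.14; 1 0.7 0.71 0 0.21"
}}

```text
time_s: 28.6
ee_pos: [0.4955, -0.0628, 0.1832]
ee_rot: [-179.9, -0.1, 116.3]
ft_force: [0.3, -0.1, -0.1]
grip_width: 0.0852
grasp_force: 0.0
```

Emit:
{"name": "carry_out", "arguments": {
  "rows": "1 0.27 0.19 0 0.07; 1 0.55 0.39 0 0.14; 1 0.82 0.58 0 0.2"
}}

```text
time_s: 28.9
ee_pos: [0.5111, 0.0364, 0.1832]
ee_rot: [-179.9, -0.1, 107.3]
ft_force: [0.8, 0.1, 0.3]
grip_width: 0.0856
grasp_force: 0.0
```

Emit:
{"name": "carry_out", "arguments": {
  "rows": "1 0.3 0.15 0 0.07; 1 0.6 0.3 0.05 0.14; 1 0.89 0.44 0.1 0.2"
}}

```text
time_s: 29.2
ee_pos: [0.5266, 0.1344, 0.1731]
ee_rot: [-179.9, 0.0, 98.3]
ft_force: [-0.3, 0.5, -0.3]
grip_width: 0.0856
grasp_force: 0.0
```

Emit:
{"name": "carry_out", "arguments": {
  "rows": "1 0.32 0.1 0 0.07; 1 0.63 0.2 0.05 0.14; 1 0.95 0.3 0.1 0.21"
}}

```text
time_s: 29.5
ee_pos: [0.5423, 0.2325, 0.1629]
ee_rot: [-179.9, 0.1, 88.8]
ft_force: [0.3, -0.2, 0.1]
grip_width: 0.0859
grasp_force: 0.0
```

Emit:
{"name": "carry_out", "arguments": {
  "rows": "1 0.4 0.06 0 0.08; 1 0.75 0.11 0.05 0.15; 1 0.98 0.14 0.09 0.2; 1 0.98 0.14 0.09 0.2; 1 0.98 0.14 0.09 0.2; 1 0.98 0.14 0.09 0.2; 1 0.98 0.14 0.09 0.2"
}}

```text
time_s: 30.2
ee_pos: [0.5588, 0.3279, 0.1557]
ee_rot: [-180.0, 0.0, 79.9]
ft_force: [-0.8, -0.0, -0.0]
grip_width: 0.0857
grasp_force: 0.0
```

Emit:
{"name": "carry_out", "arguments": {
  "rows": "1 0.005 0 0.3 0; 1 0.005 0 0.6 0; 1 0.005 0 0.75 0; 1 0.005 0 0.8 0; 1 0.005 0 0.8 0"
}}

```text
time_s: 30.7
ee_pos: [0.5587, 0.3287, 0.0755]
ee_rot: [-180.0, 0.0, 79.9]
ft_force: [0.7, 0.4, 0.2]
grip_width: 0.0853
grasp_force: 0.0
```

Emit:
{"name": "carry_out", "arguments": {
  "rows": "1 0 0 0.2 0; 1 0 0 0.35 0; 1 0 0 0.4 0; 1 0 0 0.4 0; 0.7 0 0 0.4 0; 0.5 0 0 0.4 0; 0.25 0 0 0.4 0; 0.25 0 0 0.4 0; 0.25 0 0 0.4 0; 0.25 0 0 0.4 0"
}}

```text
time_s: 31.7
ee_pos: [0.5594, 0.33, 0.037]
ee_rot: [179.9, -0.1, 80.0]
ft_force: [-1.7, -0.1, 5.1]
grip_width: 0.0468
grasp_force: 37.0
```

Emit:
{"name": "carry_out", "arguments": {
  "rows": "0.25 0 0 0 0; 0.25 0 0 0 0; 0.25 0 0 -0.1 0; 0.25 0 0 -0.3 0; 0.25 0 0 -0.55 0; 0.25 0 0 -0.8 0; 0.25 0 0 -1 0; 0.25 0 0 -1 0"
}}

```text
time_s: 32.5
ee_pos: [0.5607, 0.3303, 0.1393]
ee_rot: [179.7, -0.2, 80.0]
ft_force: [0.1, 0.9, -2.3]
grip_width: 0.0473
grasp_force: 36.5
```

Run:
```python
from plan import *
p,y=plan([.5583,.3293,.1355],80,[.66,.03,.19],80)
plan(p,y,[.66,-.15,.19],45)
plan([.66,-.15,.19],45,[.5908,-.2605,.19],45)
```

```text
0 -0.92 0.51 -0.18 -0.0
1 -0.93 0.5 -0.18 -0.0
2 -0.92 0.51 -0.19 -0.0
end [0.6599 0.0301 0.1905] 80.0
0 -0.89 0.16 0.0 0.39
1 -0.8 0.41 0.0 0.39
end [ 0.6595 -0.1502  0.1905] 44.9
0 -0.64 0.15 -0.0 -0.0
1 -0.63 0.14 -0.0 -0.0
end [ 0.5907 -0.2603  0.19  ] 45.0
```

Emit:
{"name": "carry_out", "arguments": {
  "rows": "0.25 -0.15 0.08 -0.03 0; 0.25 -0.4 0.22 -0.08 0; 0.25 -0.66 0.37 -0.13 0; 0.25 -0.92 0.51 -0.18 0"
}}

```text
time_s: 32.9
ee_pos: [0.5925, 0.2281, 0.152]
ee_rot: [-179.9, 0.1, 80.0]
ft_force: [-0.3, 0.3, -2.4]
grip_width: 0.047
grasp_force: 36.4
```

Emit:
{"name": "carry_out", "arguments": {
  "rows": "0.25 -0.31 0.17 -0.06 0; 0.25 -0.62 0.33 -0.12 0; 0.25 -0.93 0.5 -0.18 0"
}}

```text
time_s: 33.2
ee_pos: [0.6253, 0.1274, 0.1701]
ee_rot: [-179.8, 0.1, 79.9]
ft_force: [0.2, -0.2, -1.7]
grip_width: 0.0472
grasp_force: 36.4
```

Emit:
{"name": "carry_out", "arguments": {
  "rows": "0.25 -0.31 0.17 -0.06 0; 0.25 -0.62 0.34 -0.13 0; 0.25 -0.92 0.51 -0.19 0"
}}

```text
time_s: 33.5
ee_pos: [0.6596, 0.0278, 0.1891]
ee_rot: [-179.8, 0.0, 79.9]
ft_force: [-0.1, -0.2, -2.2]
grip_width: 0.0467
grasp_force: 36.4
```

Emit:
{"name": "carry_out", "arguments": {
  "rows": "0.25 -0.3 0.05 0 0.13; 0.25 -0.6 0.11 0 0.26; 0.25 -0.89 0.16 0 0.39"
}}

```text
time_s: 33.8
ee_pos: [0.6594, -0.0624, 0.1887]
ee_rot: [-179.8, 0.1, 62.1]
ft_force: [0.2, 0.8, -2.6]
grip_width: 0.0468
grasp_force: 36.6
```

Emit:
{"name": "carry_out", "arguments": {
  "rows": "0.25 -0.27 0.14 0 0.13; 0.25 -0.54 0.28 0 0.26; 0.25 -0.8 0.41 0 0.39"
}}

```text
time_s: 34.1
ee_pos: [0.6585, -0.1521, 0.1887]
ee_rot: [-179.8, 0.1, 44.6]
ft_force: [0.8, -0.9, -1.8]
grip_width: 0.0469
grasp_force: 36.6
```

Emit:
{"name": "carry_out", "arguments": {
  "rows": "0.25 -0.21 0.05 0 0; 0.25 -0.42 0.1 0 0; 0.25 -0.64 0.15 0 0"
}}

```text
time_s: 34.4
ee_pos: [0.6233, -0.2072, 0.1885]
ee_rot: [-179.8, 0.1, 44.8]
ft_force: [0.0, -0.5, -1.9]
grip_width: 0.0471
grasp_force: 36.7
```

Emit:
{"name": "carry_out", "arguments": {
  "rows": "0.25 -0.2 0.05 0 0; 0.25 -0.4 0.09 0 0; 0.25 -0.55 0.12 0 0; 0.25 -0.63 0.14 0 0; 0.25 -0.63 0.14 0 0; 0.25 -0.63 0.14 0 0; 0.25 -0.63 0.14 0 0; 0.25 -0.63 0.14 0 0"
}}

```text
time_s: 35.2
ee_pos: [0.5908, -0.2594, 0.1908]
ee_rot: [180.0, -0.0, 44.9]
ft_force: [-0.1, 0.3, -2.2]
grip_width: 0.0471
grasp_force: 36.7
```

Run:
```python
from look import *
s=ctrl.observe();print(s["ee_pos"],s["ee_rot"])
z=s["ee_pos"][2]
for n in("scene","side"):
    f=viewer.grab_frame(n);print(n,obj(f,s["ee_pos"][:2],.024,z-.02,z-.004),dot(f))
```

```text
[ 0.5908 -0.2594  0.1908] [179.9937  -0.0059  44.9402]
scene (array([ 0.5915, -0.2598]), 85) (array([ 0.6191, -0.2877,  0.0267]), np.int64(119))
side (array([ 0.5902, -0.2597]), 127) (array([ 0.6178, -0.2883,  0.0264]), np.int64(24))
```

Emit:
{"name": "carry_out", "arguments": {
  "rows": "0.25 0 0 0.15 0; 0.25 0 0 0.4 0; 0.25 0 0 0.7 0"
}}

```text
time_s: 35.6
ee_pos: [0.5915, -0.2604, 0.1215]
ee_rot: [179.8, -0.0, 44.9]
ft_force: [0.4, 0.5, -2.0]
grip_width: 0.0468
grasp_force: 36.7
```

Emit:
{"name": "carry_out", "arguments": {
  "rows": "0.25 0 0 0.25 0; 0.25 0 0 0.45 0; 0.25 0 0 0.58 0; 0.25 0 0 0.64 0; 0.25 0 0 0.65 0; 0.25 0 0 0.65 0; 0.25 0 0 0.66 0; 0.25 0 0 0.67 0; 0.25 0 0 0.675 0; 0.25 0 0 0.675 0"
}}

```text
time_s: 36.6
ee_pos: [0.5904, -0.2602, 0.0535]
ee_rot: [180.0, -0.0, 44.9]
ft_force: [0.4, 0.1, -1.7]
grip_width: 0.047
grasp_force: 36.7
```

Emit:
{"name": "carry_out", "arguments": {
  "rows": "0.25 0 0 0.01 0; 0.25 0 0 0.01 0; 0.25 0 0 0.01 0"
}}

```text
time_s: 36.9
ee_pos: [0.5905, -0.2603, 0.053]
ee_rot: [180.0, -0.0, 44.9]
ft_force: [-1.6, 0.7, 4.5]
grip_width: 0.0468
grasp_force: 37.1
```

Emit:
{"name": "carry_out", "arguments": {
  "rows": "0.55 0 0 0 0; 0.6 0 0 0 0; 0.65 0 0 0 0; 0.75 0 0 0 0; 0.85 0 0 0 0; 0.85 0 0 0 0; 0.85 0 0 0 0"
}}

```text
time_s: 37.6
ee_pos: [0.5903, -0.2602, 0.0522]
ee_rot: [180.0, 0.0, 44.9]
ft_force: [0.3, 0.6, 0.7]
grip_width: 0.0725
grasp_force: 0.0
```

Emit:
{"name": "carry_out", "arguments": {
  "rows": "0.85 0 0 -0.1 0; 0.85 0 0 -0.3 0; 0.85 0 0 -0.6 0; 0.85 0 0 -0.9 0; 0.85 0 0 -1 0; 0.85 0 0 -1 0"
}}

```text
time_s: 38.2
ee_pos: [0.5916, -0.2609, 0.1549]
ee_rot: [179.7, -0.1, 44.9]
ft_force: [0.4, -0.3, -0.0]
grip_width: 0.0727
grasp_force: 0.0
```

Emit:
{"name": "carry_out", "arguments": {
  "rows": "0.85 0 0 -0.3 0; 0.85 0 0 -0.6 0; 0.85 0 0 -0.6 0; 0.85 0 0 -0.6 0; 0.85 0 0 -0.6 0"
}}

```text
time_s: 38.7
ee_pos: [0.5894, -0.2597, 0.2101]
ee_rot: [-179.8, 0.0, 44.9]
ft_force: [0.8, -0.4, -0.7]
grip_width: 0.0727
grasp_force: 0.0
```

Run:
```python
from look import *
for n in("scene","side"):
    f=viewer.grab_frame(n);print(n,dot(f))
    for c,R in(((.5913,-.2609),.024),((.4642,-.2612),.022),((.4642,-.1341),.024),((.5915,-.1337),.022)): print(c,obj(f,c,R,.046,.08)[0])
    cv2.imwrite(f"pics/{n}9.png",f["pixels"])
```

```text
scene (array([ 0.6193, -0.2876,  0.0267]), np.int64(119))
(0.5913, -0.2609) [ 0.5913 -0.2606]
(0.4642, -0.2612) [ 0.4664 -0.2617]
(0.4642, -0.1341) [ 0.4652 -0.1346]
(0.5915, -0.1337) [ 0.5939 -0.1349]
side (array([ 0.6216, -0.287 ,  0.027 ]), np.int64(12))
(0.5913, -0.2609) [ 0.5908 -0.2609]
(0.4642, -0.2612) [ 0.4657 -0.2618]
(0.4642, -0.1341) [ 0.4644 -0.1349]
(0.5915, -0.1337) [ 0.5932 -0.1354]
```

View pics/side9.png

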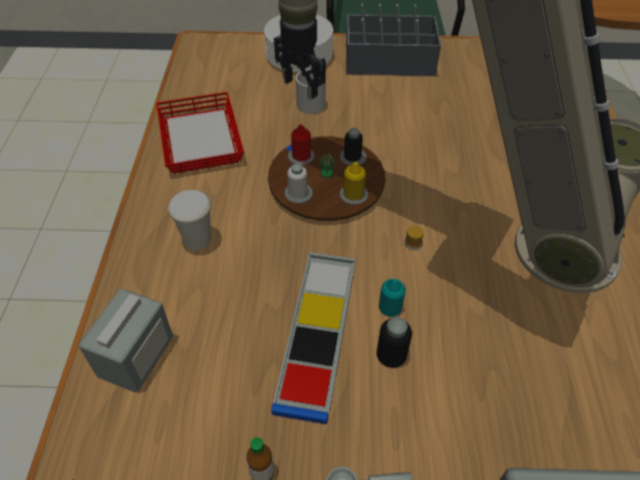

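The picture shows all four pieces upright on their pads: ketchup (301,145) at the mark, then clockwise pepper (353,148), mustard (354,185) and salt (298,185). The dot has not moved in the scene view.

```bash
python3 -c "
from workcell import ctrl
print(ctrl.close_job())"
```

```text
the job is handed in; nothing more can be done
None
```

All four pieces stand upright on the carousel, each within about 3 mm of its pad centre: ketchup at the blue mark, then clockwise pepper, mustard and salt; the disc did not turn measurably, and I handed the job in at about 39 s.

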